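# Clamp the lamp stem tube

## Robot

A 6-joint arm with a two-finger parallel gripper is mounted at the origin on a cart in front of the work surface, level with it; the furniture and walls round the work are solid. World frame = base frame: x ahead of the robot, y to its left, z up, the work surface at z = 0. Lengths are in mm, angles in rad, forces in N, time in s.
With the tool pointing down it reaches from about 350 to 775 mm from the base axis. Payload 7.3 kg.
Tool frame: the origin (TCP) lies on the centre line of the jaws, within the pads' length; the fingertips stand finger_overhang ahead of it and the grasp point (between the pads) lies 8 mm behind it (finger_overhang is the distance from the TCP to the fingertips, in mm); z points along the fingers, y is the line along which they close (so a half turn about z gives the same grasp; the last joint's range is limited). The gripper opens to 92 mm and grips with 3 to 60 N. Pads are 19 mm wide; open, the fingers measure 130 mm over their backs; the gripper's body (75 mm by 190 mm) begins 47 mm behind the grasp point.
Start: joints at [1.199, 0.342, 1.524, -0, 1.275, -0.146], TCP at [117.523, 511.695, 237.741] pointing down, gripper open.
Joint ranges: [-2.53, 2.53], [-0.77, 2.02], [0.04, 2.7], [-1, 4.14], [0.28, 2.66], [-3.11, 3.11]. Speed limits (rad/s): [2.57, 2.57, 3.14, 3.14, 3.14, 3.14].

## Interface

Orientations are given as [roll, pitch, yaw] about the fixed x, y, z axes, in that order (R = Rz(yaw) Ry(pitch) Rx(roll)).
In Python, from plant import get_obs, capture, close_job, finger_overhang gives the robot as it stands.
- The arm moves only by the shell command python3 -m inch 'ROWS'. ROWS is JSON, one flat list of numbers, 7 for each row, row after row: the turn, a rotation vector about the tool's x, y, z scaled (see below), then the shift along the tool's x, y, z scaled (see below), then the closure, from -1 (fully open) to 1 (shut). In form: [ax, ay, az, tx, ty, tz, gripper, ax, ay, az, tx, ty, tz, gripper, ...]. A call has 1 to 10 rows; each row shifts and turns the commanded pose from where the row before left it, along the tool's axes as they then stand; what a row does not reach is not made up. The controller multiplies each number of a shift by 0.8 m and each number of a turn by 1.5 rad. A row lasts 1/12 s, in which the tool goes at most 41.7 mm and 7.16 degrees, less where a joint would pass 70% of its speed; a pose out of reach is approached as far as the arm can. A call with a number of a shift or a turn outside -1 to 1 is refused whole. A call with a gripper value outside its range is refused whole. The fingers move at their own pace and stop on an object; the grip force is fixed at half the most. Time passes only in rows, so rows that do not move let the fingers close. It gives the time, the measured TCP pose, the force, the opening and the grip force at its end, in the units of the state.
- get_obs(): the state, without advancing time (a new reading comes with each control period).
- capture(name): name is "scene" or "top"; returns a dict with "image" (400x640x3 uint8, red, green, blue), "mtx" (3x3 intrinsics, pixels), "distortion" ([k1, k2, p1, p2, k3] as OpenCV has them; the pictures are not rectified), "pose" (4x4, takes a point from camera to world coordinates). Camera axes: x right, y up, looking along -z (the intrinsics and any distortion apply to the point x, -y, -z); pixel columns grow to the right and rows downward; lengths in mm; the calibration is good to about 2 mm. A picture is of the moment at which its call begins. There is no depth.
- close_job(): hands the job in; it is judged then, once.
The state is a dict: "time": time; "joint_positions": joint angles; "dq": joint speeds; "tau": joint torques, N m; "tool_pos": TCP position; "tcp_rot": TCP orientation; "contact_force": force on the tool from outside, world axes, zero at the start; "moment": the same for the moment, N m; "grip_width": finger opening in mm; "finger_force": force on a finger pad.
Only numpy, scipy, OpenCV 4.12 (cv2) and the standard library are available. Lean on these libraries where they do the work, as an engineer would, in place of code of your own. Each camera call takes 0.05 s, during which the arm holds its last target. There are 200 camera calls.

## Task

A brass lamp tube lies in one of the two hinged tube clamps on the bench. On the clamp that holds the tube, first swing the hinged upper half over the tube until it is fully shut, then swing its bolt up until it stands upright in the slot of the ear. Leave the tube lying in the clamp; the nut need not be tightened.

Things in the scene. Friction and masses are not known exactly. Their poses are not given: they have to be found in the camera images.
- clamp: Steel tube clamp that holds the tube, fixed to the bench (a like but empty one, unlisted, stands elsewhere). Origin: centre of the underside of its base plate (124 x 66 x 8 mm), on the bench. Own y runs along the tube, z is up, -x faces the robot within 0.45 rad. Hinge pin, along y, at x = +38, z = 56 mm; bolt pivot, along y, at x = -40, z = 22 mm.
- clamp_half (a joint): Hinged upper half, rad: 0 = shut on its stop, 1.57 = straight up, starts 1.4 to 1.75, most 2.1. A 40 mm wide arch; its forked ear is 40 mm wide (y), 32 long, 10 thick, slot 14. Middle of the ear: 74 mm from the pin; in the clamp's frame x = -36, z = 62 mm shut, x = +44, z = 130 mm straight up. Left upright it stays; let go below about 0.7 it drops shut.
- clamp_bolt (a joint): Swing bolt, rad: 0 = upright in the slot, on its stop; grows leaning out to the clamp's -x, starts 0.85 to 1.15, most 1.3. Moves in the plane y = 0. Its round nut, 24 mm thick and 26 long, has its middle 66 mm from the pivot; bolt 9 mm thick, 88 long. Upright, the nut spans z = 75 to 101 mm, over the shut ear's top at 67 mm. Stiff: stays where left, moves at 1 to 3 N.
- tube_mid (a point): Middle of the loose brass tube, on its axis; the tube is 27 mm in diameter and 220 mm long, about 0.3 kg, and lies along the clamp's own y in its half-round saddle, axis 56 mm above the bench.

How it is judged:
By the outcome, as a careful person would: the job done as asked, in the order asked, and still so for the second after the job is handed in, with the robot touching nothing.
It also fails if it takes over 48 s, if anything falls off the work surface, if the arm or the gripper's body presses on something with over 40 N, if the wrist force passes 120 N, or if a joint passes its speed limit or range.

## Working session

There is one attempt and no reset: what is moved stays moved. The work goes in short steps, Python scripts to look and compute and a shell command to move; the robot and the scene stay as the last step left them, time stands still between calls to the robot, and variables do not carry over. Pictures are saved under pics/ and viewed, at most 10 in all, crops included, and the job is handed in when it is done.

```bash
mkdir -p pics; ls
python3 - <<'E'
from plant import *
import cv2
print(get_obs(), finger_overhang)
for n in("scene","top"):
    c=capture(n); cv2.imwrite(f"pics/{n}0.png",c["image"][:,:,::-1]); print(c["mtx"],c["distortion"],c["pose"])
E
```

```text
pics
{'time': 0.0, 'joint_positions': array([ 1.19898423e+00,  3.42693642e-01,  1.52501679e+00, -1.67539326e-05,
        1.27539677e+00, -1.45965305e-01]), 'dq': array([ 1.10622444e-03, -2.23616948e-04,  1.27116303e-03,  1.77659143e-05,
        1.18336767e-03,  1.03195196e-03]), 'tau': array([ 1.45920269e-03, -4.31238449e+01, -2.44223267e+01,  7.19418470e-02,
        5.59475936e-02, -1.66351938e-04]), 'tool_pos': array([117.38590918, 511.30710375, 237.06012331]), 'tcp_rot': array([-3.14009188e+00, -2.04436576e-04,  2.91575060e+00]), 'contact_force': array([-0.06242761, -0.81965576, -0.17641039]), 'moment': array([-0.01271093, -0.01319059, -0.01922639]), 'finger_force': 0.0, 'grip_width': 91.79677014917874} 11.0
[[408.30744438   0.         319.61173538]
 [  0.         408.30744438 200.54682791]
 [  0.           0.           1.        ]] [0.01176278 0.         0.         0.         0.        ] [[ 5.99702392e-01  5.80634354e-01 -5.50654872e-01  8.78960287e+01]
 [-8.00043139e-01  4.49634244e-01 -3.97190158e-01 -4.39129372e+02]
 [ 1.69710361e-02  6.78743540e-01  7.34179263e-01  6.92181437e+02]
 [ 0.00000000e+00  0.00000000e+00  0.00000000e+00  1.00000000e+00]]
[[482.3267001    0.         317.75541073]
 [  0.         482.3267001  193.0493262 ]
 [  0.           0.           1.        ]] [-0.01060392  0.          0.          0.          0.        ] [[-2.42953550e-03  9.85636783e-01 -1.68861569e-01  4.16685704e+02]
 [-9.99943790e-01 -4.13727243e-03 -9.76213212e-03 -1.19751670e+02]
 [-1.03205428e-02  1.68828360e-01  9.85591432e-01  9.85846271e+02]
 [ 0.00000000e+00  0.00000000e+00  0.00000000e+00  1.00000000e+00]]
```

View pics/scene0.png

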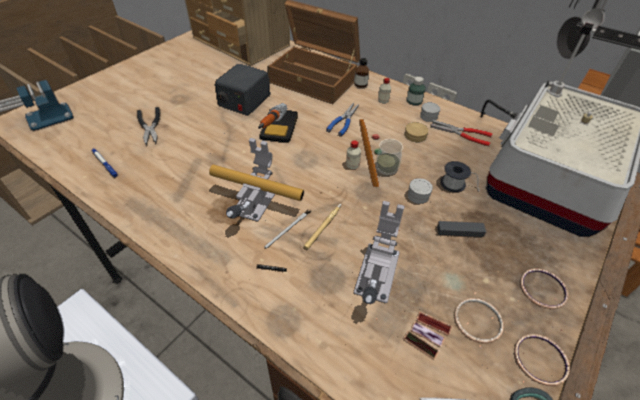

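View pics/top0.png

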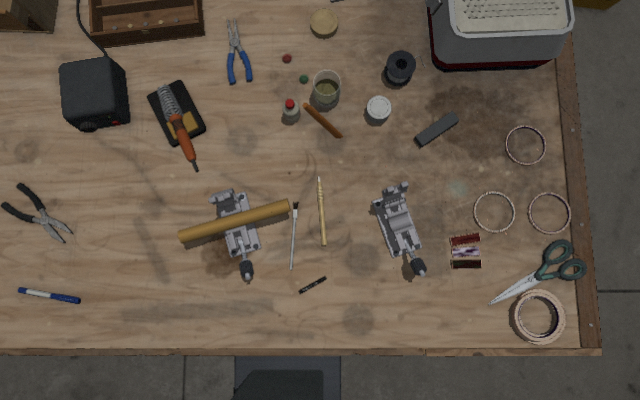

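The tube is in the left clamp: top view about (235,222), tube from (180,237) to (290,207), nut at (247,270), and the raised half at (222,197). In the scene view the clamp is near (250,195). Next I'll enlarge both.

Run:
```python
import cv2, numpy as np
a=cv2.imread("pics/scene0.png")[125:235,195:315]; b=cv2.imread("pics/top0.png")[175:295,170:300]
f=lambda x:cv2.resize(x,(400,400*x.shape[0]//x.shape[1]),interpolation=cv2.INTER_CUBIC)
a,b=f(a),f(b); h=min(len(a),len(b)); cv2.imwrite("pics/crop0.png",np.hstack([a[:h],b[:h]])); print(h)
```

```text
366
```

View pics/crop0.png

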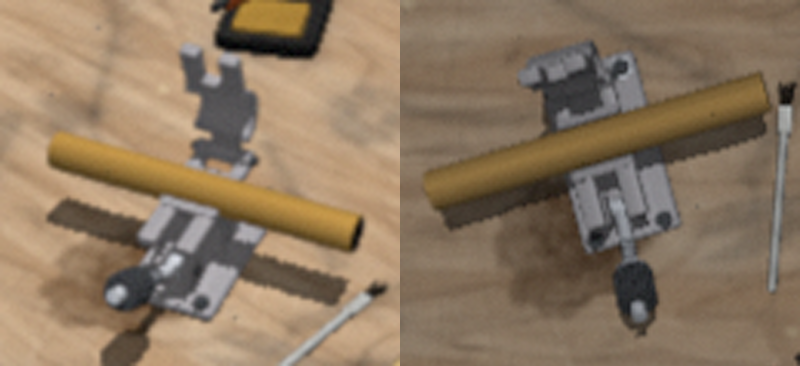

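The crop shows the nut centre at top px (246,269) and scene px (234,211), the ear tips at scene (252,140) and (264,143), and the plate's front corners in the top crop at (587,250) and (680,228), with the back right one at (633,53).

```bash
cat > h.py <<'E'
import numpy as np, cv2
from plant import *
def ray(c,p):
    u=cv2.undistortPoints(np.array([[p]],float),c["mtx"],c["distortion"])[0,0]
    P=c["pose"]; return P[:3,3],P[:3,:3]@np.array([u[0],-u[1],-1.])
def onz(c,p,z):
    o,d=ray(c,p); return o+d*(z-o[2])/d[2]
def tri(c1,p1,c2,p2):
    o1,d1=ray(c1,p1);o2,d2=ray(c2,p2)
    s=np.linalg.lstsq(np.c_[d1,-d2],o2-o1,rcond=None)[0]
    a,b=o1+d1*s[0],o2+d2*s[1]; return (a+b)/2,np.linalg.norm(a-b)
def tube(c):
    h=cv2.cvtColor(c["image"],cv2.COLOR_RGB2HSV)
    m=cv2.inRange(h,(14,130,70),(28,255,255))
    n,l,s,_=cv2.connectedComponentsWithStats(m)
    i=max(range(1,n),key=lambda k:s[k,4]); pts=np.argwhere(l==i)[:,::-1].astype(np.float32)
    return s[i],cv2.minAreaRect(pts)
E
python3 - <<'E'
from h import *
np.set_printoptions(precision=1,suppress=True)
S,T=capture("scene"),capture("top")
for c in(S,T):
    s,r=tube(c); b=cv2.boxPoints(r); 
    b=b if np.linalg.norm(b[0]-b[1])<np.linalg.norm(b[1]-b[2]) else np.roll(b,1,0)
    e=[onz(c,(b[0]+b[1])/2,56),onz(c,(b[2]+b[3])/2,56)]
    d=e[1]-e[0]; print(s,e,(e[0]+e[1])/2,np.linalg.norm(d),np.arctan2(d[1],d[0]))
k=400/130
q=lambda x,y:(170+(x-400)/k,175+y/k)
w=lambda x,y:(195+x*.3,125+y*.3)
A,B,C=[onz(T,q(*p),8) for p in((587,250),(680,228),(633,53))]
print("plate",A,B,C,np.linalg.norm(A-B),np.linalg.norm(B-C),"mid",(A+C)/2)
d=C-B;print("xaxis",np.arctan2(d[1],d[0]))
print("nut",tri(S,w(130,287),T,q(634,290)))
print("boltpiv on z30",onz(T,q(613,205),30))
print("ear tip mid",tri(S,w(210,54),T,q(560,62)))
E
```

```text
[210 165  93  35 991] [array([490.3, 160.5,  56. ]), array([554.2, -53. ,  56. ])] [522.3  53.8  56. ] 222.90218999054258 -1.279962580401317
[ 178  199  112   44 1404] [array([491.1, 159.4,  56. ]), array([553.5, -53. ,  56. ])] [522.3  53.2  56. ] 221.4019787144835 -1.2850698177188677
plate [455.7  65.7   8. ] [469.8   4.9   8. ] [586.6  38.4   8. ] 62.438038141870074 121.45676980914007 mid [521.1  52.    8. ]
xaxis 0.279930018097798
nut (array([430.1,  25. ,  60. ]), np.float64(2.923443441782935))
boltpiv on z30 [483.5  45.5  30. ]
ear tip mid (array([556.3,  59.7, 144.8]), np.float64(3.8910578808645924))
```

```bash
python3 -m inch '[0,0,-0.0686,0,0,0,1, 0,0,-0.0686,0,0,0,1, 0,0,-0.0686,0,0,0,1, 0,0,-0.0686,0,0,0,1, 0,0,-0.0686,0,0,0,1, 0,0,0,-0.0248,-0.0408,0,1, 0,0,0,-0.0248,-0.0408,0,1, 0,0,0,-0.0248,-0.0408,0,1, 0,0,0,-0.0248,-0.0408,0,1, 0,0,0,-0.0248,-0.0408,0,1]'
```

```text
time: 1.03
tool_pos: [259.9, 382.1, 237.7]
tcp_rot: [3.142, -0.0, -2.852]
contact_force: [0.0, 0.5, -0.5]
grip_width: 29.9
finger_force: 0.0
```

```bash
python3 -m inch '[0,0,0,-0.0248,-0.0408,0,1, 0,0,0,-0.0248,-0.0408,0,1, 0,0,0,-0.0248,-0.0408,0,1, 0,0,0,-0.0248,-0.0408,0,1, 0,0,0,-0.0248,-0.0408,0,1, 0,0,0,-0.0248,-0.0408,0,1, 0,0,0,-0.0248,-0.0408,0,1, 0,0,0,-0.0248,-0.0408,0,1, 0,0,0,-0.0248,-0.0408,0,1, 0,0,0,-0.0248,-0.0408,0,1]'; python3 -m inch '[0,0,0,-0.0248,-0.0408,0,1, 0,0,0,-0.0248,-0.0408,0,1, 0,0,0,0,0,0,1, 0,0,0,0,0,0,1]'
cat >> h.py <<'E'
O=np.array([521.5,52,0]); Y=.288
R=np.array([[np.cos(Y),-np.sin(Y),0],[np.sin(Y),np.cos(Y),0],[0,0,1]])
cl=lambda p:R.T@(np.asarray(p)-O)
E
python3 -c "
from h import *
o=get_obs();print(cl(o['tool_pos']),o['contact_force'],o['tcp_rot'])"
```

```text
time: 1.87
tool_pos: [543.3, 125.5, 237.6]
tcp_rot: [3.141, -0.0, -2.853]
contact_force: [-0.0, 0.2, 0.5]
grip_width: 0.3
finger_force: 0.0
time: 2.2
tool_pos: [599.4, 74.2, 236.5]
tcp_rot: [3.141, -0.002, -2.856]
contact_force: [-1.3, 0.2, 0.0]
grip_width: 0.7
finger_force: 0.0
[ 81.047705    -0.82558687 236.52042837] [-1.25016216  0.21901191  0.03664936] [ 3.14095007e+00 -1.50388855e-03 -2.85592970e+00]
```

```bash
python3 -m inch '[0,0,0,0,0,0.034,1, 0,0,0,0,0,0.034,1, 0,0,0,0,0,0.034,1, 0,0,0,0,0,0.034,1, 0,0,0,0.0125,0,0,1, 0,0,0,0.0125,0,0,1, 0,0,0,0.0125,0,0,1, 0,0,0,0.0125,0,0,1, 0,0,0,0.0125,0,0,1, 0,0,0,0,0,0,1]'; python3 -c "
from h import *
o=get_obs();print(cl(o['tool_pos']),o['contact_force'],o['tcp_rot'])
c=capture('scene')['image'][100:235,195:375,::-1];cv2.imwrite('pics/s1.png',cv2.resize(c,None,fx=3,fy=3))"
```

```text
time: 3.03
tool_pos: [548.4, 62.6, 129.1]
tcp_rot: [3.141, -0.002, -2.852]
contact_force: [-0.1, -0.8, -0.8]
grip_width: 0.5
finger_force: 0.0
[ 28.84972503   2.52745191 129.1381385 ] [-0.09370612 -0.84403048 -0.8130481 ] [ 3.14073796e+00 -1.71491997e-03 -2.85166643e+00]
```

View pics/s1.png

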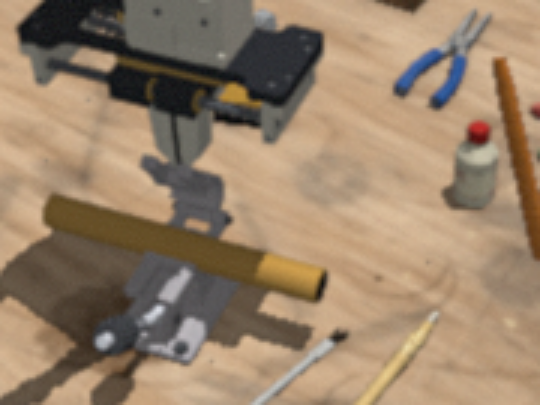

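The closed fingers are behind the ear (about (180,160) in the crop) and the half is now tilting over the tube.

```bash
python3 -m inch '[0,0,0,0.0125,0,0,1, 0,0,0,0.0125,0,0,1, 0,0,0,0.0125,0,0,1, 0,0,0,0.011,0,0.003,1, 0,0,0,0.0075,0,0.0125,1, 0,0,0,0.0075,0,0.0125,1, 0,0,0,0.0075,0,0.0125,1, 0,0,0,0.0075,0,0.0125,1, 0,0,0,0,0,0,1]'; python3 -c "
from h import *
o=get_obs();print(cl(o['tool_pos']),o['contact_force'],o['tcp_rot'])
c=capture('scene')['image'][100:235,195:375,::-1];cv2.imwrite('pics/s2.png',cv2.resize(c,None,fx=3,fy=3))"
```

```text
time: 3.83
tool_pos: [488.9, 44.3, 85.1]
tcp_rot: [3.14, -0.003, -2.852]
contact_force: [0.1, 0.2, 0.6]
grip_width: 0.3
finger_force: 0.0
[-33.47337742   1.89533024  85.09204358] [0.07893    0.23916354 0.64810506] [ 3.14006686 -0.00345621 -2.85242821]
```

View pics/s2.png

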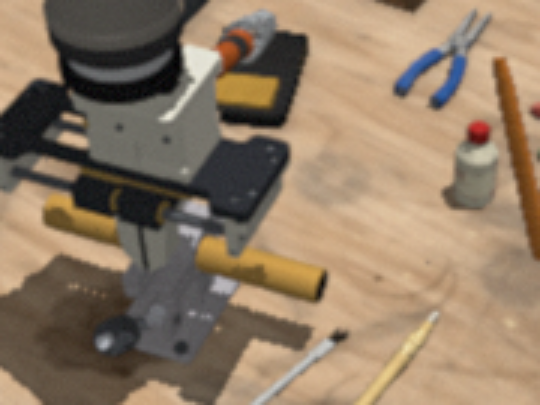

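The arch now lies over the tube and the fingertips are about 7 mm above the ear. I'll press lightly to seat it.

```bash
python3 -m inch '[0,0,0,0,0,0.004,1, 0,0,0,0,0,0.003,1, 0,0,0,0,0,0.002,1, 0,0,0,0,0,0.001,1]'
```

```text
time: 4.22
tool_pos: [491.1, 43.8, 78.5]
tcp_rot: [-3.142, 0.001, -2.853]
contact_force: [-0.8, -0.4, 0.2]
grip_width: 0.3
finger_force: 0.0
```

```bash
python3 -m inch '[0,0,0,0,0,0.0015,1, 0,0,0,0,0,0.0015,1, 0,0,0,0,0,0,1]'
```

```text
time: 4.47
tool_pos: [491.2, 43.8, 77.7]
tcp_rot: [-3.141, 0.002, -2.853]
contact_force: [-4.8, 0.4, 15.4]
grip_width: 0.4
finger_force: 7.5
```

```bash
python3 -m inch '[0,0,0,0,0,-0.038,1, 0,0,0,0,0,-0.038,1, 0,0,0,0.044,0,0,1, 0,0,0,0.044,0,0,1, 0,0,0,0.044,0,0,1, 0,0,0,0,0,0,1]'; python3 -c "
from h import *
o=get_obs();print(cl(o['tool_pos']),o['contact_force'],o['tcp_rot'])
a=capture('scene')['image'][125:235,195:315,::-1];b=capture('top')['image'][175:295,170:300,::-1]
f=lambda x:cv2.resize(x,(400,366),interpolation=cv2.INTER_CUBIC)
cv2.imwrite('pics/s3.png',np.hstack([f(a),f(b)]))"
```

```text
time: 4.97
tool_pos: [382.7, 13.6, 136.1]
tcp_rot: [3.139, -0.006, -2.853]
contact_force: [-0.4, 0.9, -0.1]
grip_width: 0.8
finger_force: 0.0
[-143.99637665    2.58526098  136.14221696] [-0.41982507  0.88171179 -0.0600635 ] [ 3.13892919 -0.00646473 -2.85333309]
```

View pics/s3.png

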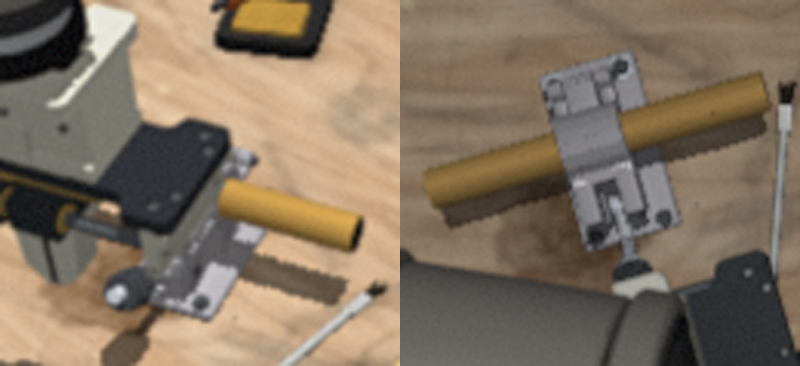

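The half lies shut over the tube, with the fork open toward the bolt (top crop about (610,195)). The fingers are outside the nut. Next I'll lower them and push the bolt up.

```bash
python3 -m inch '[0,0,0,0,0,0.044,1, 0,0,0,0,0,0.044,1, 0,0,0,0,-0.003,0,1, 0,0,0,-0.0125,0,0,1, 0,0,0,-0.0125,0,0,1, 0,0,0,-0.0125,0,0,1, 0,0,0,-0.0125,0,-0.004,1, 0,0,0,-0.01,0,-0.008,1, 0,0,0,0,0,-0.006,1]'; python3 -c "
from h import *
o=get_obs();print(cl(o['tool_pos']),o['contact_force'],o['tcp_rot'])"
```

```text
time: 5.82
tool_pos: [423.5, 23.7, 81.5]
tcp_rot: [3.135, -0.03, -2.85]
contact_force: [-36.0, -10.6, 34.8]
grip_width: 4.8
finger_force: 32.1
[-102.0584562     0.66787556   81.51185912] [-35.96852149 -10.55390804  34.81781993] [ 3.1354387  -0.0304851  -2.84952496]
```

```bash
python3 -m inch '[0,0,0,0.0125,0,0,1, 0,0,0,0.01,0,0,1]'; python3 -c "
from h import *
o=get_obs();print(cl(o['tool_pos']),o['contact_force'],o['tcp_rot'])
a=capture('scene')['image'][125:255,165:315,::-1];b=capture('top')['image'][175:295,170:300,::-1]
f=lambda x:cv2.resize(x,(400,366),interpolation=cv2.INTER_CUBIC)
cv2.imwrite('pics/s4.png',np.hstack([f(a),f(b)]))"
```

```text
time: 5.98
tool_pos: [420.5, 19.8, 83.5]
tcp_rot: [-3.14, 0.004, -2.853]
contact_force: [1.0, 0.0, 0.5]
grip_width: 0.0
finger_force: 0.0
[-105.96748381   -2.18756384   83.46515074] [1.03376637 0.0107757  0.51432513] [-3.13991215  0.00399338 -2.85279732]
```

View pics/s4.png

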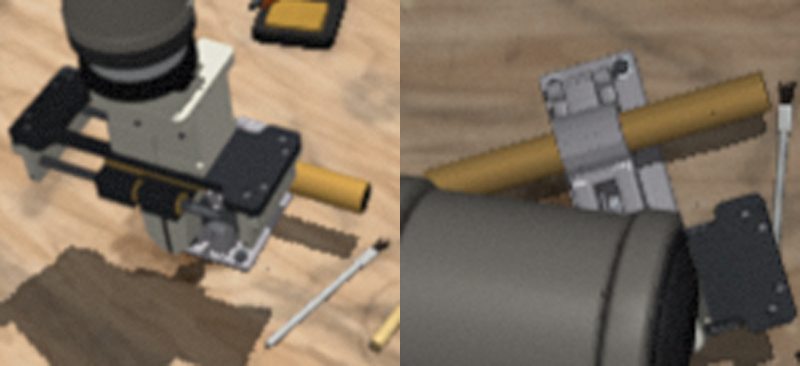

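Run:
```python
from h import *
c=capture('scene')
for p in((244,198),(247,208)):
    o,d=ray(c,p); o,d=cl(o),R.T@d; print(o-d*o[1]/d[1])
im=c['image'][165:245,205:285,::-1];cv2.imwrite('pics/s5.png',cv2.resize(im,(560,560),interpolation=cv2.INTER_CUBIC))
print(get_obs()['contact_force'])
```

```text
[-49.93064428   0.          54.24668502]
[-45.19104589   0.          17.26808668]
[ 1.17360189 -0.84971706  0.01061511]
```

View pics/s5.png

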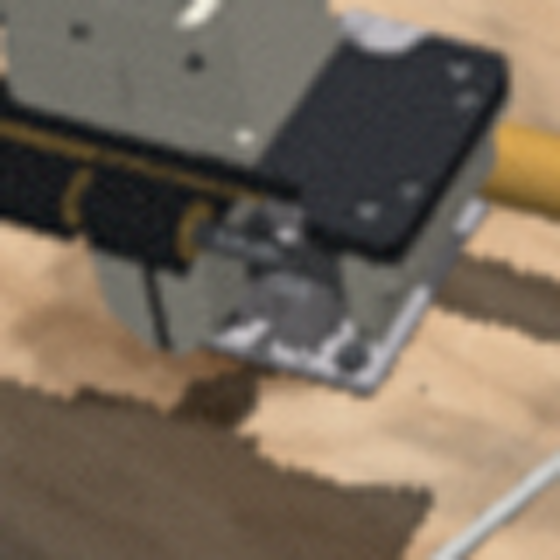

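The bolt is hidden behind the fingers. The 36 N force with the pads spread to 4.8 mm suggests the bolt end wedged in the seam between them. I'll shift sideways so that one finger does the pushing, rising along with the arc.

```bash
python3 -m inch '[0,0,0,0,0.012,0,1, 0,0,0,-0.01,0,-0.005,1, 0,0,0,-0.005,0,-0.003,1, 0,0,0,0,0,0,1]';python3 -c "
from h import *
o=get_obs();print(cl(o['tool_pos']),o['contact_force'],o['tcp_rot'])"
```

```text
time: 6.47
tool_pos: [429.2, 33.1, 87.9]
tcp_rot: [-3.141, 0.001, -2.852]
contact_force: [-1.2, 0.1, 0.6]
grip_width: 0.4
finger_force: 0.4
[-93.87501368   8.06088037  87.93996124] [-1.16671428  0.08385497  0.57843548] [-3.14116218e+00  1.49517182e-03 -2.85178390e+00]
```

```bash
python3 -m inch '[0,0,0,-0.01,0,-0.004,1, 0,0,0,-0.01,0,-0.004,1, 0,0,0,0,0,0,1]';python3 -c "
from h import *
o=get_obs();print(cl(o['tool_pos']),o['contact_force'],o['tcp_rot'])"
```

```text
time: 6.72
tool_pos: [445.6, 37.3, 94.5]
tcp_rot: [-3.141, 0.003, -2.853]
contact_force: [0.9, -0.8, 0.7]
grip_width: 0.2
finger_force: 0.0
[-76.92450546   7.40631659  94.49796819] [ 0.9114492  -0.77778416  0.67460693] [-3.14060084  0.00342311 -2.85285968]
```

```bash
python3 -m inch '[0,0,0,-0.01,0,0,1, 0,0,0,-0.006,0,0,1, 0,0,0,-0.002,0,0,1, 0,0,0,0,0,0,1]';python3 -c "
from h import *
o=get_obs();print(cl(o['tool_pos']),o['contact_force'],o['tcp_rot'])
a=capture('scene')['image'][125:255,165:315,::-1];b=capture('top')['image'][175:295,170:300,::-1]
f=lambda x:cv2.resize(x,(400,366),interpolation=cv2.INTER_CUBIC)
cv2.imwrite('pics/s6.png',np.hstack([f(a),f(b)]))"
```

```text
time: 7.05
tool_pos: [457.5, 41.2, 93.6]
tcp_rot: [-3.141, 0.001, -2.853]
contact_force: [0.4, -0.2, 0.0]
grip_width: 0.3
finger_force: 0.0
[-64.45833277   7.84251725  93.56992979] [ 0.42837864 -0.22017575  0.02725849] [-3.14149193e+00  5.58327689e-04 -2.85278917e+00]
```

View pics/s6.png

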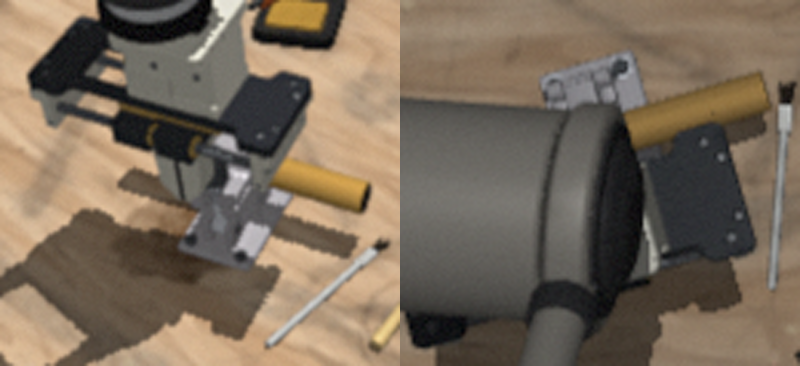

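No nut is visible on the near side any more, so the bolt should be nearly upright behind the finger. I'll push on to the stop in small steps.

```bash
python3 -m inch '[0,0,0,-0.002,0,0,1, 0,0,0,-0.002,0,0,1, 0,0,0,0,0,0,1]'; python3 -m inch '[0,0,0,-0.002,0,0,1, 0,0,0,0,0,0,1]'
```

```text
time: 7.4
tool_pos: [460.0, 42.1, 93.7]
tcp_rot: [3.141, 0.0, -2.853]
contact_force: [-0.0, 1.2, -0.5]
grip_width: 0.9
finger_force: 0.1
time: 7.57
tool_pos: [460.5, 42.3, 93.6]
tcp_rot: [3.141, -0.002, -2.853]
contact_force: [-3.9, -2.8, 2.7]
grip_width: 0.3
finger_force: 2.3
```

```bash
python3 -m inch '[0,0,0,-0.0015,0,0,1, 0,0,0,-0.001,0,0,1, 0,0,0,0,0,0,1]'
```

```text
time: 7.82
tool_pos: [460.7, 42.5, 93.6]
tcp_rot: [3.141, -0.006, -2.852]
contact_force: [-10.4, -5.4, 8.3]
grip_width: 0.4
finger_force: 5.8
```

The force climbs with no further motion at clamp x of about -61, the expected upright position. I'll back off and look.

```bash
python3 -m inch '[0,0,0,0.02,0,0,1, 0,0,0,0.045,0,0,1, 0,0,0,0.01,0.02,-0.045,1, 0,0,0,0,0.03,-0.04,1, 0,0,0,0,0.05,-0.01,1, 0,0,0,0,0.05,0,1, 0,0,0,0,0.05,0,1, 0,0,0,0,0.05,0,1, 0,0,0,0,0.05,0,1, 0,0,0,0,0,0,1]'; python3 -c "
from h import *
print(get_obs()['contact_force'])
S,T=capture('scene'),capture('top')
a=S['image'][125:235,195:315,::-1];b=T['image'][175:295,170:300,::-1]
f=lambda x:cv2.resize(x,(400,366),interpolation=cv2.INTER_CUBIC)
cv2.imwrite('pics/s7.png',np.hstack([f(a),f(b)]))"
```

```text
time: 8.65
tool_pos: [335.5, 261.8, 170.1]
tcp_rot: [3.139, 0.002, -2.847]
contact_force: [-0.7, -0.0, -0.6]
grip_width: 0.4
finger_force: 0.0
[-0.67343638 -0.03772302 -0.58531174]
```

View pics/s7.png

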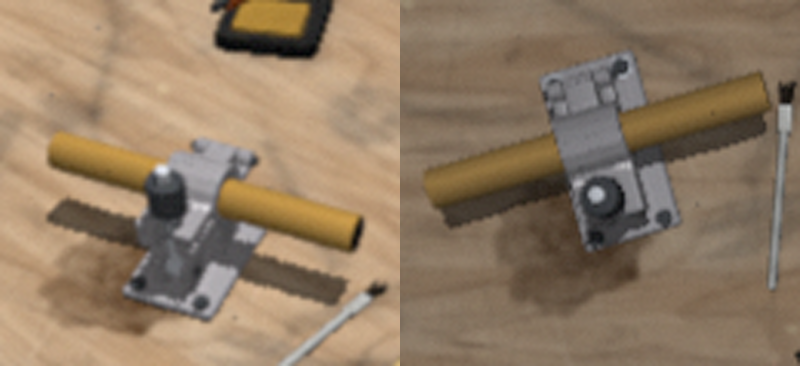

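The half is shut and the nut stands over the ear: scene crop (165,192), bolt end at (163,172), top crop (597,194). I'll check the bolt end's position, then hand in if it is upright.

Run:
```python
from h import *
S,T=capture('scene'),capture('top')
p,e=tri(S,(195+163/3.333,125+172/3.327),T,(170+197/3.077,175+194/3.05)); p=cl(p)
th=np.arctan2(-40-p[0],p[2]-22); print(p,e,"bolt angle",th)
if abs(th)<.06: print(close_job())
```

```text
[-38.71573465   0.16227059 106.94759385] 1.958342401394548 bolt angle -0.01511717352111572
the job is handed in; nothing more can be done
None
```

The clamp half is fully shut over the tube and the bolt stands upright in the ear's slot (measured within about 0.02 rad of vertical); the tube was left in the clamp, and the job was handed in at about 9 s with the arm clear, after one early push wedged on the bolt and peaked at about 51 N at the wrist (36 N sideways, 35 N up) through the fingertips before I backed off.

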